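# Set up the scale, jug and dripper for a hand-poured coffee

## Robot

A 6-joint arm with a two-finger parallel gripper is mounted at the origin on a cart in front of the work surface, level with it; the furniture and walls round the work are solid. World frame = base frame: x ahead of the robot, y to its left, z up, the work surface at z = 0. Lengths are in m, angles in rad, forces in N, time in s.
With the tool pointing down it reaches from about 0.325 to 0.925 m from the base axis. Payload 3.1 kg.
Tool frame: the origin (TCP) lies midway between the tips of the shut fingers; the grasp point (between the pads) lies 19 mm behind it; z points along the fingers, y is the line along which they close (so a half turn about z gives the same grasp; the last joint's range is limited). The gripper opens to 85 mm and grips with 20 to 120 N. Pads are 22 mm wide; open, the fingers measure 114 mm over their backs; the gripper's body (76 mm by 85 mm) begins 54 mm behind the grasp point. The pads swing forward as they close: fully open they stand 13 mm farther back than shut.
Start: joints at [-1.241, 0.217, 1.613, -0, 1.311, -0.112], TCP at [0.267, -0.565, 0.231] pointing down, gripper open.
Joint ranges: [-2.75, 2.75], [-0.78, 2.1], [0.31, 2.55], [-1.13, 4.27], [0.13, 2.63], [-2.58, 2.58]. Speed limits (rad/s): [2.79, 2.79, 3.14, 3.14, 3.14, 3.14].

## Interface

Orientations are given as a unit quaternion [x, y, z, w].
In Python, from workcell import r gives the robot as it stands. Calls block until the motion is done:
- r.move_to(position, orientation): joint-space move of the TCP to a pose.
- r.move_straight(position, frame=None, feed=0.15): straight line of the TCP; frame=None keeps the orientation; feed is the mean speed in m/s.
- r.move_joints(angles): joint-space move.
- r.gripper_to(opening): opening from 0.0 (shut) to 1.0 (fully open); the grip force is fixed at half the most; returns when the fingers have stopped.
- r.wait(seconds).
- r.inverse_kinematics(position, orientation): joint angles nearest the present ones, or None.
- r.capture(name): name is "scene" or "side" or "wrist"; returns a dict with "color" (384x512x3 uint8, red, green, blue), "intrinsics" (3x3 intrinsics, pixels), "xyz" and "orientation" of the camera in the world. Camera axes: x right, y down, z forward; pixel columns grow to the right and rows downward; lengths in m; the calibration is good to about 2 mm. The wrist camera is an equidistant fisheye: a pixel r from the principal point sees the ray r / f radians off the axis. A picture is of the moment at which its call begins. There is no depth.
A pose or a line that the arm cannot do raises r.PlanningError and nothing moves.
- r.hand_in(): hands the job in; it is judged then, once.
Trained networks look in the newest picture that a camera, given by its name, has taken for a name from the list of things; names that differ only in an ending like _2 or _b are one class to them, and where a whole thing is asked for, a point or a joint stands for the part that bears it (a point fixed in the world has none). Each returns a list of dicts, best first, with "p" (0 to 1); they miss things now and then, are a little off and sometimes report something else, mostly with a low value. They report only what shows in the picture. A call takes as long as a camera call. They do not tell look-alikes from the thing itself.
- r.boxes_of(name, camera): "extent" ([centre column, centre row, width, height] in pixels, round what is visible of it).
- r.pinpoint(name, camera): "location" ([column, row] in pixels: a listed point, or the origin of a listed thing).
Readings, each from a call of its own:
- r.get_time(): time.
- r.get_joint_positions(): joint angles.
- r.get_dq(): joint speeds.
- r.get_joint_torque(): joint torques, N m.
- r.get_ee_pos(): TCP position.
- r.get_eef_rot(): TCP orientation.
- r.get_ft_force(): force on the tool from outside, world axes, zero at the start.
- r.get_ft_torque(): the same for the moment, N m.
- r.get_finger_gap(): opening from 0.0 (shut) to 1.0 (fully open).
- r.get_finger_force(): force on a finger pad.
Only numpy, scipy, OpenCV 4.12 (cv2) and the standard library are available. Lean on these libraries where they do the work, as an engineer would, in place of code of your own. Each camera call takes 0.05 s, during which the arm holds its last target. There are 200 camera calls.

## Task

Set up the small scale for a hand-poured coffee: first take the tamper off the scale and stand it upright in the middle of the round cork coaster, so that its foot does not overhang. Then stand the smaller of the two steel milk jugs in the middle of the scale's round pan, with no part of its base over the pan's edge, and finally lower the steel dripper into that jug's mouth, spout down, until its flange rests flat on the rim. Set things down without dropping them, and leave everything else standing where it is.

Things in the scene. Friction and masses are not known exactly. Their poses are not given: they have to be found in the camera images.
- tamper_center (a point): Coffee tamper, loose, upright on the scale's pan at the start, 99 mm high, 0.26 to 0.46 kg: round steel foot 58 mm across, 23 mm high; neck 20 mm thick; wooden knob 40 mm across from 53 to 99 mm above its underside. Point on its axis half-way up, 49.5 mm above its underside; z up.
- pan (a point): Centre of the top of the small scale's round steel pan, 76 mm across, 32 mm above the worktop; it does not sink. The scale is fixed, white, 116 x 116 mm, 21 mm high, with a dark display; its centre lies 14 mm along -x of this frame. Seven places (two rows 155 mm apart, 140 mm between neighbours) hold scale, coaster, dripper, two jugs, spoon pot and cup, in any order.
- coaster_top (a point): Centre of the top face of a plain round cork coaster, 76 mm across, 12 mm thick, fixed to the worktop. In any of the seven places.
- jug_center (a point): Smaller of two open steel milk jugs, loose, 88 mm high, 0.18 to 0.31 kg: round body up to 60 mm across (base 58), loop handle out to 60 mm from the axis along -y of this frame, small spout on -x. Point on the body's axis half-way up, 44 mm above its underside; z up. Grasp across the body along x, clear of the handle. In any of the seven places.
- jug_mouth (a point): Centre of the small jug's mouth, on the body's axis at the height of the rim, 88 mm above its underside; the opening is about 45 mm across and narrows to about 40 mm at 30 mm below the rim.
- dripper_center (a point): Steel pour-over dripper, loose, upright, round, 76 mm high, 0.12 to 0.21 kg: tapered spout 30 mm long (31 mm across at its foot, 38 at its top), flange 62 mm across from 30 to 34 mm up, open bowl with straight sides 55 mm across from 42 to 76 mm up. Point on its axis half-way up, 38 mm above its underside, 8 mm above the flange's underside. In any of the seven places.
- big_jug_center (a point): Bystander: the larger steel milk jug, same shape, body 70 mm across, 110 mm high, handle to 65 mm from the axis along -y of this frame; point on the body's axis half-way up. Leave it standing. In any of the seven places.
- spoon_pot_center (a point): Bystander: steel pot 68 mm across with upright spoons, 181 mm high in all; point on its axis 90 mm up. Leave it standing. In any of the seven places.
- cup_center (a point): Bystander: low white china cup, 60 mm across, 52 mm high, ear to 52 mm from the axis; point on its axis half-way up. Leave it standing. In any of the seven places.
- shaker_center (a point): Bystander: powder shaker 64 mm across, 110 mm high, at the right; point on its axis half-way up. Leave it standing. Behind it a 540 mm high oven fills the right: its left side is at y = -0.135 m, its front at x = 0.55 m (dial and handle reach out to x = 0.485 m). On the left, beyond y = 0.45 m, a large scale carries cup trays up to 200 mm high.
Not all that is in view belongs to the job. What is shaped like the part that bears dripper_center but pink or turquoise is not meant. What is shaped like the part that bears jug_center but orange is not meant.

How it is judged:
By the outcome, as a careful person would: the job done as asked, in the order asked, and still so for the second after the job is handed in, with the robot touching nothing.
It also fails if it takes over 69 s, if anything falls off the work surface, if the arm or the gripper's body presses on something with over 40 N, if the wrist force passes 120 N, or if a joint passes its speed limit or range.

## Working session

There is one attempt and no reset: what is moved stays moved. The work goes in short steps, each a Python script; the robot and the scene stay as the last script left them, time stands still between calls to the robot, and variables do not carry over. Pictures are saved under pics/ and viewed, at most 11 in all, crops included, and the job is handed in when it is done.

```bash
mkdir -p pics
python3 - <<'E'
from workcell import r
import cv2,numpy as np
names="tamper_center pan coaster_top jug_center jug_mouth dripper_center big_jug_center spoon_pot_center cup_center shaker_center".split()
ims=[]
for c in("scene","side"):
    d=r.capture(c); cv2.imwrite(f"pics/{c}0.png",d["color"][:,:,::-1])
    print(c,d["intrinsics"].tolist(),np.round(d["xyz"],4),np.round(d["orientation"],4))
    for n in names: print(n,[(np.round(k["location"]).astype(int).tolist(),round(k["p"],2)) for k in r.pinpoint(n,c)][:4])
print(r.get_time(),r.get_eef_rot())
E
```

```text
scene [[488.05778052765993, 0.0, 261.9644037889272], [0.0, 488.05778052765993, 193.43854017076484], [0.0, 0.0, 1.0]] [-0.111   0.8085  1.046 ] [-0.3103  0.8605 -0.3818  0.1324]
tamper_center []
pan [([196, 236], 0.7)]
coaster_top [([246, 266], 0.63), ([194, 235], 0.43)]
jug_center [([222, 184], 0.93), ([276, 227], 0.57)]
jug_mouth [([273, 212], 0.84), ([225, 168], 0.73)]
dripper_center [([253, 187], 0.95), ([230, 209], 0.74), ([352, 156], 0.71)]
big_jug_center [([303, 199], 0.97)]
spoon_pot_center [([159, 250], 0.71)]
cup_center [([201, 292], 0.57)]
shaker_center [([337, 177], 0.96)]
side [[458.2401879162401, 0.0, 254.09052016151327], [0.0, 458.2401879162401, 182.84259131769014], [0.0, 0.0, 1.0]] [0.5673 1.0712 0.7932] [-0.0103  0.8799 -0.475  -0.0079]
tamper_center [([225, 230], 0.84)]
pan [([226, 247], 0.83), ([288, 205], 0.42)]
coaster_top [([294, 248], 0.85)]
jug_center [([288, 205], 0.73), ([202, 190], 0.64)]
jug_mouth [([289, 191], 0.89), ([202, 179], 0.81)]
dripper_center [([235, 208], 0.75), ([233, 188], 0.55), ([285, 137], 0.53)]
big_jug_center [([280, 175], 0.85)]
spoon_pot_center [([232, 267], 0.66)]
cup_center [([293, 284], 0.9)]
shaker_center [([296, 152], 0.6), ([288, 189], 0.33)]
1.1 [ 9.75696898e-01  2.19124537e-01  2.25023787e-06 -1.28581919e-05]
```

View pics/scene0.png

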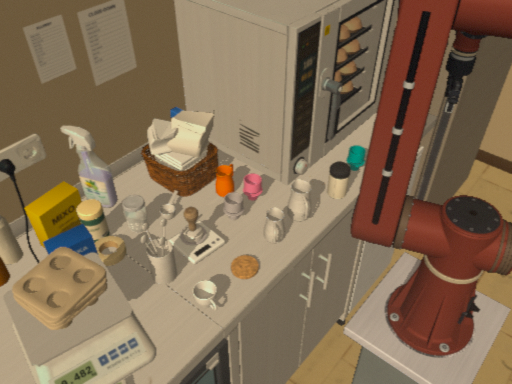

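View pics/side0.png

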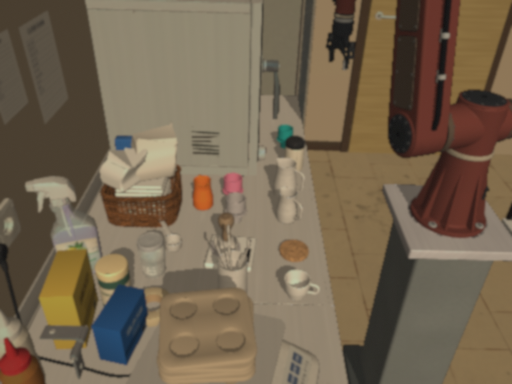

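```bash
cat > h.py <<'E'
from workcell import r
import numpy as np,cv2
from scipy.spatial.transform import Rotation as R
CAM={"scene":(488.058,261.964,193.4385,[-0.111,.8085,1.046],[-0.3103,.8605,-.3818,.1324]),
"side":(458.24,254.09,182.843,[.5673,1.0712,.7932],[-.0103,.8799,-.475,-.0079])}
def ray(c,uv):
    f,cx,cy,t,q=CAM[c]; return np.array(t),R.from_quat(q).apply([(uv[0]-cx)/f,(uv[1]-cy)/f,1])
def atz(c,uv,z):
    t,d=ray(c,uv); return (t+d*(z-t[2])/d[2]).round(4)
def proj(c,P):
    f,cx,cy,t,q=CAM[c]; p=R.from_quat(q).inv().apply(np.array(P)-t); return [f*p[0]/p[2]+cx,f*p[1]/p[2]+cy]
def wrist_atz(d,uv,z):
    K=d["intrinsics"]; p=np.array([(uv[0]-K[0][2])/K[0][0],(uv[1]-K[1][2])/K[1][1]]); a=np.linalg.norm(p)
    v=np.r_[p/max(a,1e-9)*np.sin(a),np.cos(a)]; v=R.from_quat(d["orientation"]).apply(v); t=np.array(d["xyz"])
    return (t+v*(z-t[2])/v[2]).round(4)
def wrist_proj(d,P):
    K=d["intrinsics"]; v=R.from_quat(d["orientation"]).inv().apply(np.array(P)-d["xyz"]); n=np.linalg.norm(v[:2]); a=np.arctan2(n,v[2])
    return np.array([K[0][2]+K[0][0]*a*v[0]/n,K[1][2]+K[1][1]*a*v[1]/n])
def quat(a):  # tool down, closing line (tool y) at angle a from world x
    y=np.array([np.cos(a),np.sin(a),0]); z=np.array([0,0,-1.]); x=np.cross(y,z)
    return R.from_matrix(np.c_[x,y,z]).as_quat()
E
python3 - <<'E'
from h import *
P={"pan":(.032,[196,236],[226,247]),"coaster":(.012,[246,266],[294,248]),"jugA":(.044,[222,184],[202,190]),"jugB":(.044,[276,227],[288,205]),"mouthA":(.088,[225,168],[202,179]),"mouthB":(.088,[273,212],[289,191]),
"dripA":(.038,[253,187],[233,188]),"dripB":(.038,[230,209],[235,208]),"dripC":(.038,[352,156],[285,137]),"big":(.055,[303,199],[280,175]),"pot":(.09,[159,250],[232,267]),"cup":(.026,[201,292],[293,284]),"shaker":(.055,[337,177],[296,152])}
for k,(z,a,b) in P.items(): print(k,atz("scene",a,z)[:2],atz("side",b,z)[:2])
E
```

```text
pan [0.6181 0.1993] [0.6284 0.2056]
coaster [0.4507 0.1785] [0.456  0.1801]
jugA [ 7.035e-01 -6.000e-04] [ 0.7122 -0.0257]
jugB [0.4603 0.0367] [0.4661 0.0375]
mouthA [ 0.7118 -0.0261] [ 0.7095 -0.0164]
mouthB [0.4775 0.0304] [0.4659 0.0328]
dripA [ 0.625  -0.0571] [ 0.6235 -0.049 ]
dripB [0.6138 0.0617] [0.6131 0.0497]
dripC [ 0.4716 -0.3906] [ 0.4549 -0.3818]
big [ 0.4636 -0.0971] [ 0.4839 -0.1006]
pot [0.6146 0.3297] [0.6067 0.3365]
cup [0.4757 0.3239] [0.468 0.32 ]
shaker [ 0.4412 -0.248 ] [ 0.426  -0.2448]
```

The scene picture shows the tamper on the scale at (195,225), the coaster at (244,266), the small steel jug at (275,225) and the big jug at (300,198). The steel dripper is at (234,205), and the pink and orange decoys are at (254,185) and (225,180). The side picture agrees. I'll go over the area, clear of the oven, and look with the wrist camera.

Run:
```python
from h import *
r.move_straight([0.2,-0.40,0.33],feed=0.3)
q=r.get_joint_positions(); print(np.round(q,3))
q=np.array(q); q[0]+=np.arctan2(.12,.4)-np.arctan2(-.4,.2); r.move_joints(q.tolist())
print(r.get_ee_pos())
for a in(0,np.pi):
    s=r.inverse_kinematics([.53,.11,.36],quat(a)); print(a,None if s is None else np.round(s,2))
sols=[(abs(s[5]),a) for a in(0,np.pi) if (s:=r.inverse_kinematics([.53,.11,.36],quat(a))) is not None]
a=min(sols)[1]; r.move_to([.53,.11,.36],quat(a).tolist())
d=r.capture("wrist"); cv2.imwrite("pics/w1.png",d["color"][:,:,::-1])
print(a,d["intrinsics"],d["xyz"],d["orientation"])
for n,z in dict(tamper_center=.0815,pan=.032,coaster_top=.012,jug_center=.044,jug_mouth=.088,dripper_center=.038,big_jug_center=.055,cup_center=.026,spoon_pot_center=.09).items():
    print(n,[(np.round(k["location"]).tolist(),round(k["p"],2),wrist_atz(d,k["location"],z)[:2]) for k in r.pinpoint(n,"wrist")][:3])
print(r.get_time(),r.get_ft_force())
```

```text
[-1.264 -0.244  1.887  0.     1.498 -0.135]
[0.42898487 0.12786032 0.32956286]
0 [ 0.07 -0.04  1.65 -0.    1.53  0.07]
3.141592653589793 None
0 [[297.31863964   0.         250.21072596]
 [  0.         297.31863964 191.5542199 ]
 [  0.           0.           1.        ]] [0.53053617 0.18332206 0.50202809] [ 9.89061272e-01 -9.56513727e-04 -6.89674051e-04  1.47500545e-01]
tamper_center [([319.0, 94.0], 0.69, array([0.6275, 0.1985])), ([202.0, 332.0], 0.4, array([ 0.4371, -0.2252]))]
pan []
coaster_top [([206.0, 109.0], 0.92, array([0.4577, 0.1761])), ([211.0, 206.0], 0.19, array([0.4604, 0.0081]))]
jug_center [([356.0, 226.0], 0.9, array([ 0.7147, -0.0205])), ([216.0, 200.0], 0.59, array([0.4734, 0.03  ]))]
jug_mouth [([360.0, 237.0], 0.96, array([ 0.7081, -0.0198])), ([208.0, 207.0], 0.63, array([0.4664, 0.0329]))]
dripper_center [([307.0, 244.0], 0.96, array([ 0.6301, -0.0561])), ([298.0, 186.0], 0.72, array([0.6074, 0.0518]))]
big_jug_center [([215.0, 268.0], 0.7, array([ 0.4669, -0.093 ]))]
cup_center [([205.0, 18.0], 0.62, array([0.4582, 0.3274]))]
spoon_pot_center [([306.0, 2.0], 0.91, array([0.6072, 0.3323]))]
5.0 [ 0.2349801  -0.83717721  0.12135139]
```

View pics/w1.png

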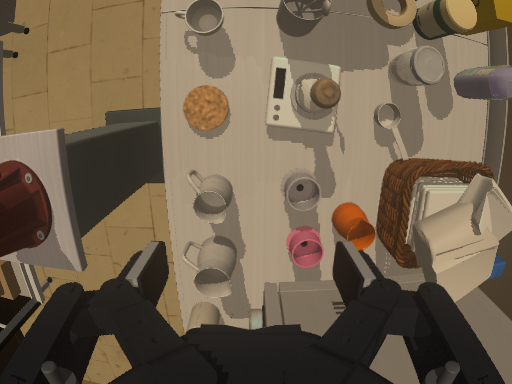

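The wrist view shows the tamper knob at (325,92) on the scale and the coaster at (206,107). The small jug is at (210,195) with its handle up-left, so towards (-x,+y). The steel dripper is at (302,188). Next is a short low tour to refine these.

Run:
```python
from h import *
T={"jug":((.467,.034),[("jug_mouth",.088),("jug_center",.044)]),"cup":((.457,.177),[("coaster_top",.012)]),"drip":((.61,.055),[("dripper_center",.038)]),"tamp":((.625,.20),[("tamper_center",.0815),("pan",.032)])}
tiles=[]
for k,(p,L) in T.items():
    r.move_to([p[0],p[1]-.02,.27],quat(0).tolist())
    d=r.capture("wrist"); im=d["color"][:,:,::-1].copy(); cv2.imwrite(f"pics/t_{k}.png",im); np.save(f"pics/t_{k}.npy",{x:d[x] for x in("intrinsics","xyz","orientation")},allow_pickle=True)
    for n,z in L:
        print(n,[(np.round(x["location"],1).tolist(),round(x["p"],2),wrist_atz(d,x["location"],z)[:2]) for x in r.pinpoint(n,"wrist")][:3])
        b=r.boxes_of(n,"wrist"); print("   box",[(np.round(x["extent"]).tolist(),round(x["p"],2)) for x in b][:2])
    c=wrist_proj(d,[*p,.05]).astype(int); print(k,"crop origin",c-[100,75])
    im=cv2.copyMakeBorder(im,100,100,100,100,cv2.BORDER_CONSTANT); tiles.append(cv2.resize(im[c[1]+25:c[1]+175,c[0]:c[0]+200],None,fx=2,fy=2))
cv2.imwrite("pics/tour.png",np.vstack([np.hstack(tiles[:2]),np.hstack(tiles[2:])]))
print(r.get_time())
```

```text
jug_mouth [([251.9, 153.0], 0.61, array([0.47 , 0.034])), ([431.9, 199.9], 0.56, array([ 0.7093, -0.0226]))]
   box [([246.0, 143.0, 54.0, 66.0], 0.89), ([419.0, 196.0, 60.0, 68.0], 0.89)]
jug_center [([249.6, 149.2], 0.96, array([0.4674, 0.0315])), ([354.9, 138.9], 0.35, array([0.6041, 0.0472]))]
   box [([246.0, 145.0, 51.0, 64.0], 0.75), ([420.0, 196.0, 59.0, 62.0], 0.75)]
jug crop origin [149  72]
coaster_top [([249.1, 145.3], 0.68, array([0.4555, 0.1751])), ([252.8, 33.4], 0.38, array([0.4601, 0.328 ]))]
   box [([250.0, 142.0, 56.0, 54.0], 0.98)]
cup crop origin [150  73]
dripper_center [([264.6, 227.3], 0.95, array([ 0.6282, -0.0556])), ([254.1, 150.0], 0.77, array([0.6135, 0.0508]))]
   box [([264.0, 230.0, 41.0, 51.0], 0.96), ([254.0, 153.0, 49.0, 56.0], 0.93)]
drip crop origin [151  73]
tamper_center [([252.0, 154.1], 0.81, array([0.6261, 0.1986]))]
   box [([252.0, 152.0, 43.0, 57.0], 0.92)]
pan []
   box [([245.0, 146.0, 92.0, 93.0], 0.93)]
tamp crop origin [150  73]
8.4917
```

View pics/tour.png

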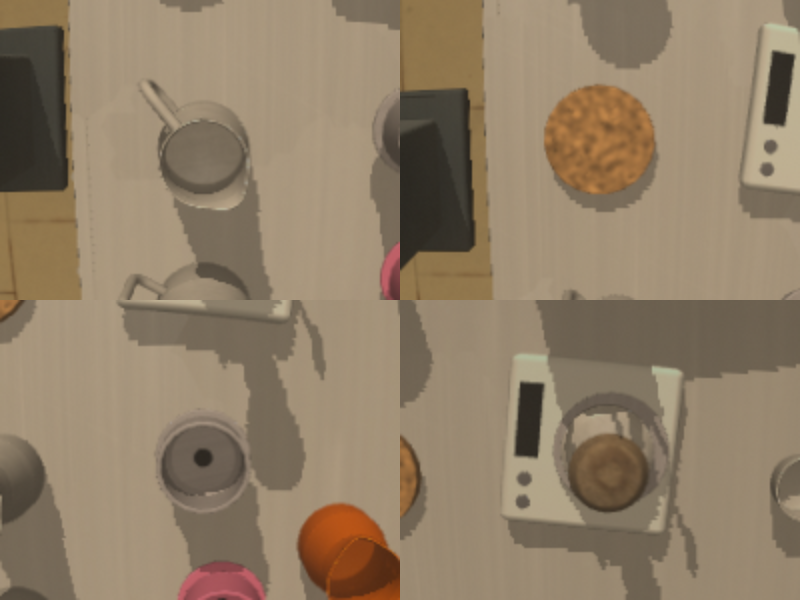

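The tour shows these positions in wrist pixels, with two pixels per wrist pixel in the picture:
- **Jug:** mouth at about (251,150), handle tip at about (223,116).
- **Coaster:** centre (250,142).
- **Dripper:** bowl at about (252,154).
- **Tamper and pan:** knob top at (254,158), pan ring at (256,147).

Next I'll convert these and pick the tamper.

Run:
```python
from h import *
L=lambda k:np.load(f"pics/t_{k}.npy",allow_pickle=True).item()
j=L("jug");m=wrist_atz(j,(251,150),.088);h=wrist_atz(j,(223,116),.07)
print("mouth",m,"handle",h,np.degrees(np.arctan2(*(h-m)[1::-1])), np.hypot(*(h-m)[:2]))
print("coaster",wrist_atz(L("cup"),(250,142),.012))
d=L("drip");print("drip bowl top",wrist_atz(d,(251.5,151),.076),wrist_atz(d,(252,154),.042))
t=L("tamp");print("pan",wrist_atz(t,(256,146.5),.032),"knob",wrist_atz(t,(254,158),.115),"scale",wrist_atz(t,(245,146),.012))
r.move_straight([.627,.199,.16],feed=.2); r.move_straight([.627,.199,.084],feed=.1)
print(r.get_ft_force())
r.gripper_to(0); print("gap",r.get_finger_gap(),r.get_finger_force(),r.get_ee_pos())
p=np.array(r.get_ee_pos()); r.move_straight([p[0],p[1],.2],feed=.12)
print(r.get_finger_gap(),r.get_ft_force(),r.get_time())
d=r.capture("wrist"); cv2.imwrite("pics/g1.png",d["color"][60:330,100:420,::-1])
np.save("pics/g1.npy",{x:d[x] for x in("intrinsics","xyz","orientation")})
for n in("pan",): print([(x["location"],x["p"],wrist_atz(d,x["location"],.032)) for x in r.pinpoint(n,"wrist")])
```

```text
mouth [0.469  0.0374 0.088 ] handle [0.437  0.0746 0.07  ] 130.70261333605828 0.04906974628016736
coaster [0.4567 0.1796 0.012 ]
drip bowl top [0.6101 0.0556 0.076 ] [0.6108 0.0463 0.042 ]
pan [0.6315 0.2001 0.032 ] knob [0.6279 0.2004 0.115 ] scale [0.617  0.1978 0.012 ]
[-0.24709184 -0.83252392  0.31346727]
gap 0.42947818227533924 59.47812657250324 [0.62775676 0.19915845 0.08502224]
0.42599874925409115 [-0.43655979  0.25010849 -4.06491487] 11.75
[([252.6, 176.3], 0.93, array([0.6287, 0.1961, 0.032 ]))]
```

View pics/g1.png

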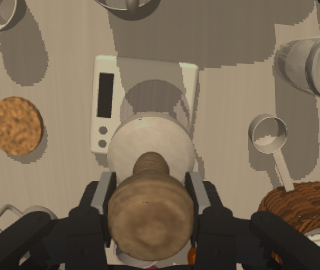

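The tamper is held upright, and the pan and scale are now in view. Next I'll place it on the coaster.

```bash
cat >> h.py <<'E'
def lower(x,y,z0,zmin,df=3.,step=.001):
    r.move_straight([x,y,z0],feed=.1); r.wait(.2)
    f0=r.get_ft_force()[2]; z=z0
    while z>zmin:
        z-=step; r.move_straight([x,y,z],feed=.03)
        if r.get_ft_force()[2]-f0>df: break
    print("lowered",round(z,4),r.get_ft_force()[2]-f0)
E
python3 - <<'E'
from h import *
x,y=.4563,.178
r.move_straight([x,y,.2],feed=.2); r.move_straight([x,y,.09],feed=.15)
lower(x,y,.069,.060)
r.gripper_to(.75); p=r.get_ee_pos(); r.wait(.2)
r.move_straight([p[0],p[1],.16],feed=.12); r.move_straight([p[0],p[1]-.02,.27],feed=.25)
d=r.capture("wrist"); im=d["color"][:,:,::-1]; 
for n,z in(("tamper_center",.0615),("coaster_top",.012)): print(n,[(x_["location"],x_["p"],wrist_atz(d,x_["location"],z)) for x_ in r.pinpoint(n,"wrist")][:2])
s=r.capture("scene")["color"][:,:,::-1]; print([np.round(proj("scene",P)) for P in([x,y,.012],[x,y,.0615])])
c=np.array(proj("scene",[x,y,.05])).astype(int)
cv2.imwrite("pics/c1.png",np.hstack([cv2.resize(im[72:222,150:350],None,fx=2,fy=2),cv2.resize(s[c[1]-38:c[1]+37,c[0]-50:c[0]+50],None,fx=4,fy=4)]))
# pan look
r.move_straight([.63,.18,.27],feed=.3); d=r.capture("wrist"); cv2.imwrite("pics/pan.png",cv2.resize(d["color"][72:222,150:350,::-1],None,fx=3,fy=3))
np.save("pics/pan.npy",{k:d[k] for k in("intrinsics","xyz","orientation")})
for n in("pan",): print([(x_["location"],x_["p"],wrist_atz(d,x_["location"],.032)) for x_ in r.pinpoint(n,"wrist")][:2],[(b["extent"],b["p"]) for b in r.boxes_of(n,"wrist")][:2])
print(r.get_time())
E
```

```text
lowered 0.064 7.239121550136536
tamper_center [([253.2, 150.1], 0.79, array([0.4584, 0.177 , 0.0615]))]
coaster_top []
[array([245., 265.]), array([244., 253.])]
[([253.1, 148.3], 0.81, array([0.6315, 0.1967, 0.032 ]))] [([243.2, 144.4, 94.3, 90.4], 0.81)]
18.775
```

View pics/c1.png

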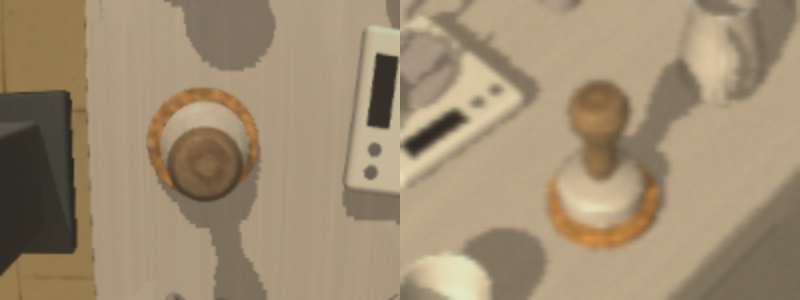

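View pics/pan.png

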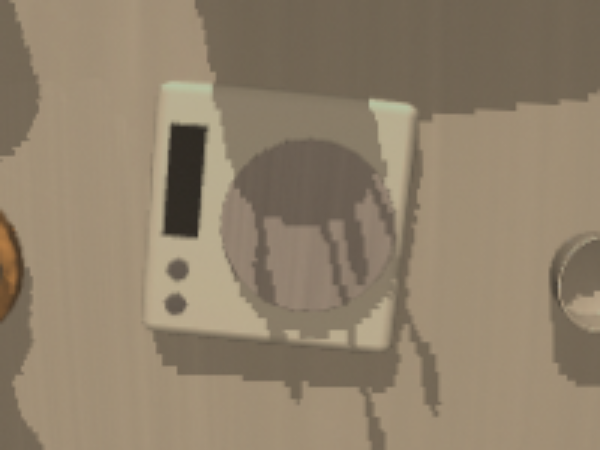

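The tamper foot is centred on the coaster, with an even ring visible all round. The pan circle is centred at wrist pixel (252.5,147), which is about (0.631,0.198). Next is the jug: the handle points to about 131°, so I'll close at about 41°.

Run:
```python
from h import *
print("pan",wrist_atz(np.load("pics/pan.npy",allow_pickle=True).item(),(252.5,147),.032))
a=np.radians(41); q=quat(a).tolist()
x,y=.468,.035
r.move_to([x,y,.24],q); r.gripper_to(1.0)
d=r.capture("wrist"); cv2.imwrite("pics/j1.png",d["color"][:,:,::-1])
for n,z in(("jug_mouth",.088),("jug_center",.044)):
    L=[(k["p"],wrist_atz(d,k["location"],z),np.round(k["location"])) for k in r.pinpoint(n,"wrist")]; print(n,L[:3])
print("proj mouth/handle tip",wrist_proj(d,[x,y,.088]),wrist_proj(d,[x+.06*np.cos(2.28),y+.06*np.sin(2.28),.07]),r.get_time(),r.get_joint_positions()[5])
```

```text
pan [0.6308 0.1984 0.032 ]
jug_mouth [(0.59, array([0.4695, 0.0328, 0.088 ]), array([250., 180.]))]
jug_center [(0.6, array([ 0.7116, -0.0183,  0.044 ]), array([350., 302.])), (0.59, array([0.4691, 0.0344, 0.044 ]), array([250., 169.]))]
proj mouth/handle tip [249.84633971 177.17185788] [250.23098033 117.28146599] 20.1917 -0.790567424091711
```

View pics/j1.png

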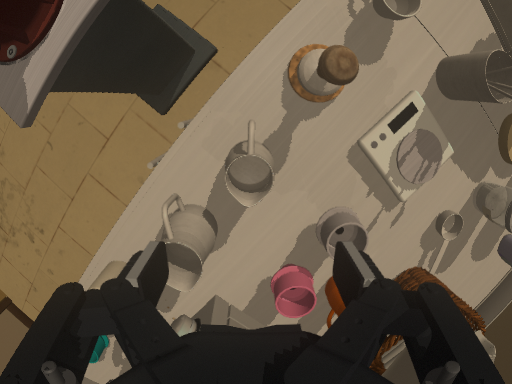

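The small jug's mouth is at (250,178) and its handle points straight up the picture, so the yaw is right and the fingers are clear of the big jug. Grasping now.

Run:
```python
from h import *
x,y=.469,.034
r.move_straight([x,y,.12],feed=.2); r.move_straight([x,y,.027],feed=.1); print(r.get_ft_force())
r.gripper_to(0); p=np.array(r.get_ee_pos()); print("gap",r.get_finger_gap(),r.get_finger_force(),p)
r.move_straight([p[0],p[1],.165],feed=.15); print(r.get_finger_gap(),r.get_ft_force())
X,Y=.6308,.1984
r.move_straight([X,Y,.165],feed=.2); r.move_straight([X,Y,.075],feed=.15)
lower(X,Y,p[2]+.032+.003,p[2]+.032-.005)
r.gripper_to(.95); r.wait(.2); p=r.get_ee_pos(); r.move_straight([p[0],p[1],.165],feed=.15)
r.move_straight([X-.01,Y-.02,.27],feed=.25)
d=r.capture("wrist"); im=d["color"][:,:,::-1]
for n,z in(("jug_mouth",.12),("jug_center",.076)): print(n,[(k["p"],wrist_atz(d,k["location"],z),np.round(k["location"])) for k in r.pinpoint(n,"wrist")][:2])
s=r.capture("scene")["color"][:,:,::-1]; c=np.array(proj("scene",[X,Y,.07])).astype(int); w=wrist_proj(d,[X,Y,.05]).astype(int)
print(w-[100,75],c-[50,38],wrist_proj(d,[X,Y,.12]),r.get_time())
cv2.imwrite("pics/c2.png",np.hstack([cv2.resize(im[w[1]-75:w[1]+75,w[0]-100:w[0]+100],None,fx=2,fy=2),cv2.resize(s[c[1]-38:c[1]+37,c[0]-50:c[0]+50],None,fx=4,fy=4)]))
np.save("pics/c2.npy",{k:d[k] for k in("intrinsics","xyz","orientation")})
```

```text
[ 0.36057162 -0.5056339  -0.25760092]
gap 0.6529824428742237 63.46707717093523 [0.46973375 0.03381005 0.02843889]
0.6536712868328113 [ 0.70853672 -0.74210433 -3.53564951]
lowered 0.0594 7.357080300395518
jug_mouth [(0.69, array([0.6947, 0.0104, 0.12  ]), array([208., 314.])), (0.67, array([0.6303, 0.1998, 0.12  ]), array([272., 169.]))]
jug_center [(0.81, array([0.6302, 0.1967, 0.076 ]), array([268., 162.])), (0.71, array([0.6982, 0.0056, 0.076 ]), array([212., 297.]))]
[167  82] [141 186] [271.63251169 170.20457133] 29.2083
```

View pics/c2.png

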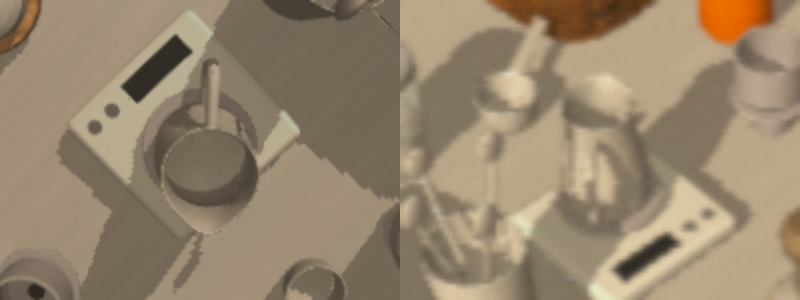

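The jug stands centred on the pan, with the pan ring visible round its base and the mouth at about (272,170), as predicted. Now the dripper.

Run:
```python
from h import *
q=quat(0).tolist(); x,y=.612,.052
r.move_to([x,y,.22],q); r.gripper_to(1.0)
d=r.capture("wrist")
L=[wrist_atz(d,k["location"],.038) for k in r.pinpoint("dripper_center","wrist")]; print(L)
L=[l for l in L if np.hypot(l[0]-x,l[1]-y)<.012]
if L: x,y=(np.array([x,y])+L[0][:2])/2
im=d["color"][:,:,::-1]; w=wrist_proj(d,[x,y,.05]).astype(int); A=cv2.resize(im[w[1]-75:w[1]+75,w[0]-100:w[0]+100],None,fx=2,fy=2)
r.move_straight([x,y,.12],feed=.2); r.move_straight([x,y,.038],feed=.1); print(x,y,r.get_ft_force())
r.gripper_to(0); p=np.array(r.get_ee_pos()); print("gap",r.get_finger_gap(),r.get_finger_force(),p)
r.move_straight([p[0],p[1],.225],feed=.15); print(r.get_finger_gap(),r.get_ft_force(),r.get_time())
r.move_straight([.6,.13,.225],feed=.15)
d=r.capture("wrist"); im=d["color"][:,:,::-1]
cv2.imwrite("pics/c3.png",np.hstack([A,cv2.resize(im[100:325,100:400],(400,300))]))
print("dripper in hand",[(k["p"],np.round(k["location"])) for k in r.pinpoint("dripper_center","wrist")][:3], wrist_proj(d,[.6,.13,.225]),)
print("mouth",[(k["p"],wrist_atz(d,k["location"],.12)) for k in r.pinpoint("jug_mouth","wrist")][:3], wrist_proj(d,[.6,.13,.225+.038-p[2]]))
```

```text
[array([ 0.6268, -0.0551,  0.038 ]), array([0.61  , 0.0494, 0.038 ])]
0.611 0.050699999999999995 [-0.13701673  0.281977   -0.73757867]
gap 0.6233019455462224 63.488566149026155 [0.61206185 0.05068718 0.03926792]
0.627916822357201 [-0.45835952  0.10976635 -1.69837844] 33.55
dripper in hand [(0.73, array([250., 246.])), (0.4, array([120., 133.]))] [250.86792245 246.411575  ]
mouth [(0.55, array([ 0.4979, -0.027 ,  0.12  ]))] [250.86337538 245.32974192]
```

View pics/c3.png

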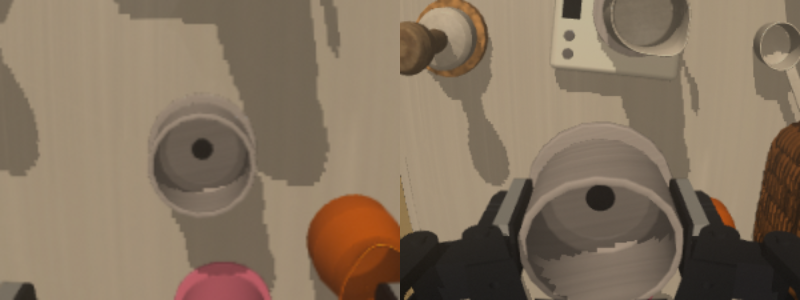

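The dripper is held on the tool axis: its centre is at (250,246), as projected. Next I'll insert it, watching the force.

Run:
```python
from h import *
X,Y=.6305,.1988
r.move_straight([X,Y,.225],feed=.15)
lower(X,Y,.166,.138,df=2,step=.004); z=r.get_ee_pos()[2]; print(z,r.get_ft_force())
if z<.1395:
    lower(X,Y,.136,.125,df=3); print(r.get_ee_pos(),r.get_ft_force())
print(r.get_time())
```

```text
lowered 0.138 -0.43304862726372084
0.13753429607505538 [-0.22520018  0.20053083 -1.69633335]
lowered 0.128 5.7414164562955525
[0.63110374 0.19886873 0.12913365] [-2.00801036 -0.46437594  4.5572563 ]
40.4083
```

Contact came at the expected height (0.129 m). I'll release, back off and check.

Run:
```python
from h import *
r.gripper_to(.9); r.wait(.2); p=r.get_ee_pos(); r.move_straight([p[0],p[1],.21],feed=.12); r.move_straight([.6,.16,.32],feed=.25)
d=r.capture("wrist"); im=d["color"][:,:,::-1]; w=wrist_proj(d,[.63,.199,.1]).astype(int)
A=cv2.resize(im[max(w[1]-75,0):max(w[1]-75,0)+150,w[0]-100:w[0]+100],None,fx=2,fy=2)
t=[A]
for n in("scene","side"):
    s=r.capture(n)["color"][:,:,::-1]; c=np.array(proj(n,[.6,.17,.09])).astype(int); t.append(cv2.resize(s[c[1]-75:c[1]+75,c[0]-100:c[0]+100],None,fx=2,fy=2))
t.append(np.zeros_like(A)); cv2.imwrite("pics/c4.png",np.vstack([np.hstack(t[:2]),np.hstack(t[2:])]))
print(r.get_ft_force(),r.get_time())
```

```text
[-0.373129   -0.02500325 -0.55628041] 42.5833
```

View pics/c4.png

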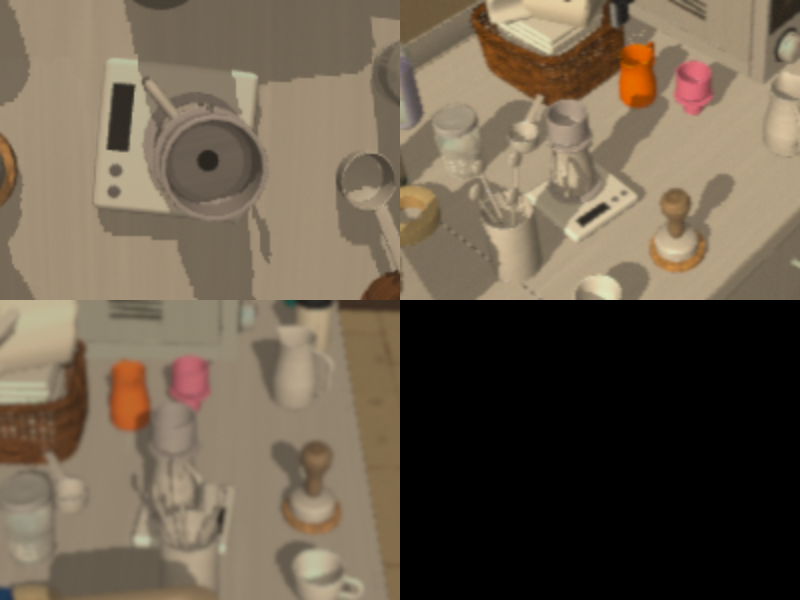

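The dripper sits level in the jug on the pan (scene crop about (568,125)), the tamper stands on the coaster, and the bystanders have not moved. Handing in.

```bash
python3 -c "
from workcell import r
print(r.hand_in())"
```

```text
the job is handed in; nothing more can be done
None
```

The job is handed in after about 43 s of robot time: the tamper stands on the coaster, the small jug is centred on the pan, and the dripper is seated in its mouth; the last pictures showed nothing else moved.

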